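# Clear a sprung service cover and hold it open at the set mark

### The arm

A 6-joint arm with a two-finger parallel gripper is mounted at the origin on the work surface. World frame = base frame: x ahead of the robot, y to its left, z up, the work surface at z = 0. Lengths are in m, angles in degrees, forces in N, time in s.
With the tool pointing down it reaches from about 0.35 to 0.925 m from the base axis. Payload 6.4 kg.
Tool frame: the origin (TCP) lies at the very end of the fingers, on their centre line; the grasp point (between the pads) lies 19 mm behind it; z points along the fingers, y is the line along which they close (so a half turn about z gives the same grasp; the last joint's range is limited). The gripper opens to 85 mm and grips with 20 to 120 N. Pads are 22 mm wide; open, the fingers measure 114 mm over their backs; the gripper's body (76 mm by 85 mm) begins 54 mm behind the grasp point. The pads swing forward as they close: fully open they stand 13 mm farther back than shut.
Start: joints at [60.671, 14.043, 89.255, -0, 76.702, -9.975], TCP at [0.215, 0.613, 0.231] pointing down, gripper open.
Joint ranges: [-179.41, 179.41], [-58.25, 129.5], [7.25, 145.43], [-54.29, 234.29], [11.92, 165.04], [-157.13, 157.13]. Speed limits (degrees/s): [147.25, 147.25, 180, 180, 180, 180].

### API

Orientations are given as [roll, pitch, yaw] about the fixed x, y, z axes, in that order (R = Rz(yaw) Ry(pitch) Rx(roll)).
In Python, from rig import get_state, camera, camera_info, hand_in gives the robot as it stands. The module is installed in compiled form; this text tells all that it offers.
- The arm moves only by the tool drive_tool, never from a script. Its argument "motion" is a list of rows, each a list of 3 entries, a list of its own where there are three numbers: the turn, a rotation vector about the tool's x, y, z in units of 6 degrees (1.0 is 6 degrees), then the shift along the tool's x, y, z in units of 30 mm (1.0 is 30 mm), then the closure in counts, from 0 (fully open) to 255 (shut). A call has 1 to 12 rows; each row is the pose to reach, as a shift and turn from the pose commanded when the call began, along the tool's axes at that moment; what a row does not reach only later rows make up. A row lasts 1/12 s, in which the tool goes at most 41.7 mm and 7.16 degrees, less where a joint would pass 70% of its speed; a pose out of reach is approached as far as the arm can. A call with a gripper value outside its range is refused whole. The fingers move at their own pace and stop on an object; "grip_force" is the grip in N (left out, the last holds). Time passes only in rows, so rows that repeat a pose let the fingers close. It gives the time, the measured TCP pose, the force, the opening and the grip force at its end, in the units of the state.
- get_state(): the state, without advancing time (a new reading comes with each control period).
- camera(name): name is "side" or "top" or "wrist"; returns the picture (480x640x3 uint8, red, green, blue); there is no depth.
- camera_info(name): a dict with "vfov" (degrees; the focal length in pixels is half the picture's height over the tangent of half this angle, whatever the lens; pixels are square), "cx", "cy" (the principal point, pixels), "T" (4x4, takes a point from camera to world coordinates); the wrist camera has in their place "mount" (4x4, takes a point from camera to tool coordinates, whose origin is the TCP and whose axes are the flange's). Camera axes: x right, y down, z forward; pixel columns grow to the right and rows downward; lengths in m; the calibration is good to about 2 mm. A picture is of the moment at which its call begins: read the wrist's pose just before it. camera_info takes no time and is no camera call.
- hand_in(): hands the job in; it is judged then, once.
The state is a dict: "time": time; "qpos": joint angles; "dq": joint speeds; "tau": joint torques, N m; "tool_pos": TCP position; "eef_rot": TCP orientation; "force": force on the tool from outside, world axes, zero at the start; "ft_torque": the same for the moment, N m; "width": opening from 0.0 (shut) to 1.0 (fully open); "finger_force": force on a finger pad.
Only numpy, scipy, OpenCV 4.12 (cv2) and the standard library are available. Lean on these libraries where they do the work, as an engineer would, in place of code of your own. Each camera call takes 0.05 s, during which the arm holds its last target. There are 200 camera calls.

### The job

Clear the two offcuts (a short piece of pipe and a block of wood) off the closed cover of the white service box and into the white waste bucket. Then lift the sprung cover, which has a bar handle, until it lines up with the set arm at the side of the box, and keep holding it there with the gripper: the program finishes while holding the cover, since it would spring shut. Do not shift the set arm, and leave the filter housing, gauge and wrench where they are.

Things in the scene. Friction and masses are not known exactly. Their poses are not given: they have to be found in the camera images.
- box: White painted service box, fixed to the bench, 200 (x) by 260 (y) by 100 mm high without its cover. Origin: centre of its underside. Its x axis points from the handle side to the hinge side of the cover; z is up. It stands with the handle side towards the robot, somewhat turned.
- cover (a joint): Angle of the box's cover in rad: 0 closed, growing as the handle edge is lifted, stop at 1.3. The cover is a 12 mm thick white plate, 200 by 260 mm, lying on the box (top face 112 mm above the bench when closed), about 0.5 kg, hinged along the far (+x) edge of the box. A spring (0.6 N m/rad, already wound 0.5 rad when closed) and its weight shut it; at the handle this takes about 5 to 10 N.
- cover_grip (a point): Centre of the handle's bar: a round steel bar 12 mm thick, about 110 mm long along the box's y axis, on two end posts, standing on the cover 20 mm behind its front edge, axis 40 mm above the cover's top face (152 mm above the bench when closed), 180 mm before the hinge. The bar can turn between the fingers. Axes of this point: x in the cover's plane towards the hinge, y along the bar, z out of the cover's top face; it turns with the cover.
- cover_hinge (a point): Middle of the cover's hinge axis, at the box's far top edge (100 mm above the bench, at the cover's underside). The axis runs along the box's y axis; lifting swings the handle up and towards the hinge (+x of the box).
- setarm (a joint): Angle of the set arm in rad, measured as the cover's: the cover lines up with the arm when both angles are equal. The arm starts between 0.4 and 0.75 and is held only by a friction clamp, so it shifts if knocked.
- setarm_tip (a point): Centre of the black ball (16 mm) at the free end of the set arm: a steel bar 12 by 12 mm, which pivots at the box's far top edge, 6 mm above the cover's hinge axis, and lies beside the cover on the box's +y side, 152 mm from the box's middle; the ball is 105 mm from the pivot. A fixed thin wire quadrant (120 mm radius, its top end 200 mm above the bench) stands just outside it, 167 mm from the box's middle. Axes: x along the arm towards the pivot, as the cover's x axis.
- pipe_center (a point): Centre of the pipe offcut: a white tube standing on end on the cover, 40 mm outside, 30 mm inside diameter, 34 mm high, about 40 g; its axis is z.
- wood_center (a point): Centre of the wood offcut: a pale block lying on the cover, 58 (x) by 30 (y) by 28 mm high, about 35 g; it is gripped across its 30 mm width (y).
- bucket: White round waste bucket, open at the top, fixed, to the left or the right of the box: 120 mm high, inner radius 73 mm at the floor and 86 mm at the mouth, lip radius 94 mm. Origin: centre of its underside.
- housing: Blue upright filter housing with a black cap, bystander: 155 mm high, 100 mm wide at the cap, on the side opposite the bucket. Origin: centre of its underside.
- gauge: Round steel pressure gauge lying on its back, bystander: 64 mm across, 22 mm high, brass stem. Origin: centre of its underside.
- wrench: Steel wrench lying on the bench to the right of the box, bystander: 160 mm long along its x axis.

How it is judged:
By the outcome, as a careful person would: the job done as asked, in the order asked, and still so for the second after the job is handed in, while the arm keeps its last pose, push and grip.
It also fails if it takes over 67 s, if anything falls off the work surface, if the arm or the gripper's body presses on something with over 40 N, if the wrist force passes 120 N, or if a joint passes its speed limit or range.

## Working session

There is one attempt and no reset: what is moved stays moved. The work goes in short steps, Python scripts to look and compute and a tool call to move; the robot and the scene stay as the last step left them, time stands still between calls to the robot, and variables do not carry over. Pictures are saved under pics/ and viewed, at most 10 in all, crops included, and the job is handed in when it is done.

Besides the shell and the picture viewer there is one more tool, called after ">>>" in YAML: its name, and indented under it one key for each argument. drive_tool: Moves the arm, as the interface text tells. Its arguments: {"type":"object","properties":{"motion":{"type":"array"},"grip_force":{"type":"number"}},"required":["motion"]}

```bash
mkdir -p pics; ls; python3 - <<'E'
from rig import *
import cv2,numpy as np
np.set_printoptions(precision=4,suppress=True)
print(get_state())
for n in("top","side"):
    im=camera(n); cv2.imwrite(f"pics/{n}0.png",im[...,::-1]); print(n,camera_info(n))
print(camera_info("wrist"))
E
```

```text
pics
{'time': 0.0, 'qpos': array([60.6703, 14.0839, 89.3253,  0.0001, 76.704 , -9.9765]), 'dq': array([-0.0053,  0.0328,  0.0154,  0.0765,  0.0729,  0.0222]), 'tau': array([  0.0002, -42.9499, -32.613 ,  -0.0002,   0.0055,  -0.    ]), 'tool_pos': array([0.2151, 0.6128, 0.2302]), 'eef_rot': array([-179.8885,   -0.0197,  160.6468]), 'force': array([ 0.2506, -0.0384,  0.3608]), 'ft_torque': array([-0.0539, -0.0264, -0.0121]), 'finger_force': 0.0, 'width': 0.9961605974096597}
top {'vfov': 52.65790468789598, 'cx': 325.71653871512314, 'cy': 236.57660329811847, 'T': array([[-0.0216, -0.9857,  0.167 ,  0.4034],
       [-0.9996,  0.0243,  0.014 , -0.002 ],
       [-0.0179, -0.1667, -0.9859,  1.1165],
       [ 0.    ,  0.    ,  0.    ,  1.    ]])}
side {'vfov': 47.46079002998258, 'cx': 313.4815138925174, 'cy': 244.30312612614316, 'T': array([[ 0.9748, -0.161 ,  0.1541,  0.3918],
       [-0.2225, -0.6613,  0.7164, -0.8066],
       [-0.0134, -0.7327, -0.6805,  0.9036],
       [ 0.    ,  0.    ,  0.    ,  1.    ]])}
{'vfov': 66.08565045645865, 'cx': 322.0260914050438, 'cy': 240.26326333923953, 'mount': array([[ 0.0001, -0.9644, -0.2644,  0.067 ],
       [ 1.    ,  0.0003, -0.0006, -0.0005],
       [ 0.0007, -0.2644,  0.9644, -0.1436],
       [ 0.    ,  0.    ,  0.    ,  1.    ]])}
```

View pics/top0.png

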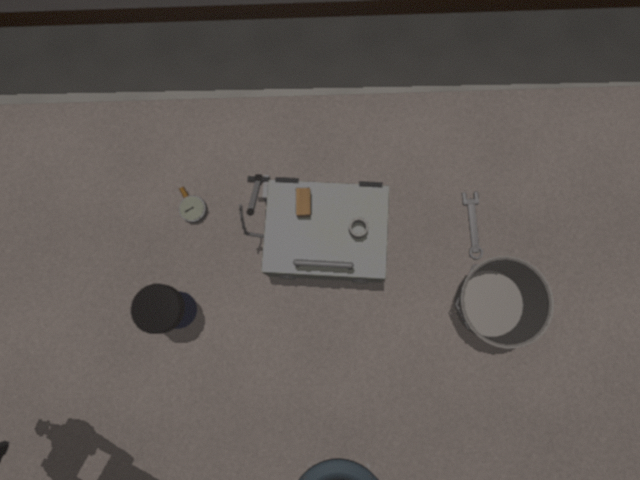

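View pics/side0.png

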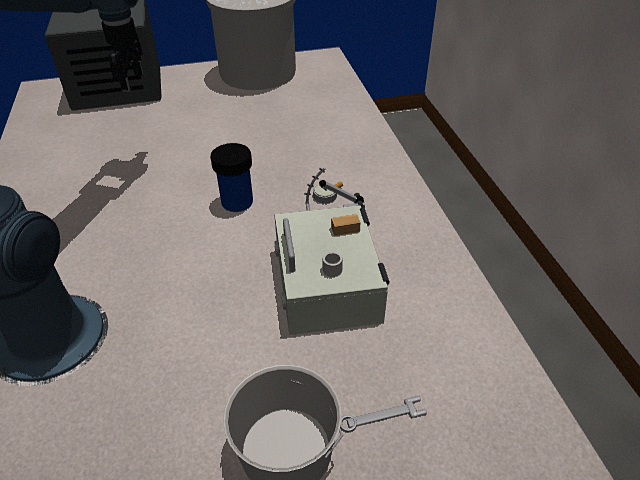

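The top view shows the cover corners at (270,182), (389,186), (386,279) and (263,273). In the same view the handle bar runs (295,264)–(352,266), the wood is at (303,202), the pipe at (358,229), the bucket mouth at (505,303) and the arm ball at (251,211). In the side view the ball is at (323,184), the pivot near (360,200), the wood at (345,225), the pipe at (333,262) and the bar at (289,245).

```bash
cat > h.py <<'E'
from rig import *
import cv2,numpy as np
from scipy.spatial.transform import Rotation as R
np.set_printoptions(precision=4,suppress=True)
def ray(n,uv,T=None):
    i=camera_info(n); f=240/np.tan(np.radians(i["vfov"]/2))
    d=np.array([(uv[0]-i["cx"])/f,(uv[1]-i["cy"])/f,1]); T=i["T"] if T is None else T
    return T[:3,3],T[:3,:3]@d
def plane(n,uv,z,T=None):
    o,d=ray(n,uv,T); return o+d*(z-o[2])/d[2]
def tri(a,b):
    (o1,d1),(o2,d2)=ray(*a),ray(*b)
    s=np.linalg.lstsq(np.c_[d1,-d2],o2-o1,rcond=None)[0]
    p,q=o1+d1*s[0],o2+d2*s[1]; return (p+q)/2,np.linalg.norm(p-q)
E
python3 - <<'E'
from h import *
t=cv2.imread("pics/top0.png"); s=cv2.imread("pics/side0.png")
def blobs(m,x0,y0,x1,y1,amin=20):
    k=np.zeros_like(m);k[y0:y1,x0:x1]=m[y0:y1,x0:x1]
    for c in cv2.findContours(k,cv2.RETR_EXTERNAL,cv2.CHAIN_APPROX_NONE)[0]:
        if cv2.contourArea(c)>=amin: yield cv2.minAreaRect(c),cv2.contourArea(c)
hsv=cv2.cvtColor(t,cv2.COLOR_BGR2HSV)
print("wood",*[(r,a) for r,a in blobs(cv2.inRange(hsv,(5,100,60),(25,255,255)),280,180,330,225)])
hs=cv2.cvtColor(s,cv2.COLOR_BGR2HSV)
print("ball dark top",*[r for r in blobs(cv2.inRange(hsv,(0,0,0),(180,255,75)),235,170,272,260,8)])
g=hsv[...,2]
print("row through pipe",g[229,340:376], g[215:245,358])
print("col through bar",g[255:285,320])
for nm,uv in dict(c1=(270,182),c2=(389,186),c3=(386,276),c4=(264,271)).items(): print(nm,plane("top",uv,.112))
for nm,uv in dict(b1=(295,263.5),b2=(352,265.5)).items(): print(nm,plane("top",uv,.152))
print("bucket",plane("top",(505,303),.12),plane("side",(283,418),.12))
print("ball",tri(("top",(251,211)),("side",(323,184))))
print("pipe top",plane("top",(359,228),.146),"side",plane("side",(333,257),.146))
print("wood",plane("top",(303,202),.140))
def big(im,x0,y0,x1,y1,k): return cv2.resize(im[y0:y1,x0:x1],None,fx=k,fy=k,interpolation=cv2.INTER_CUBIC)
a=big(t,230,165,400,290,4);b=big(s,265,160,400,320,4)
b=b[:500];a=a[:500]
cv2.imwrite("pics/tz.png",cv2.convertScaleAbs(a,alpha=1.4)); cv2.imwrite("pics/sz.png",b)
E
```

```text
wood (((303.0, 202.0), (26.0, 12.0), 90.0), 292.0)
ball dark top (((242.8837890625, 220.99729919433594), (28.452808380126953, 4.631852626800537), 72.89727020263672), 29.5) (((252.00003051757812, 209.50003051757812), (6.363960266113281, 12.020814895629883), 45.0), 34.5) (((262.0, 199.5), (3.0, 6.0), 90.0), 10.0) (((257.95281982421875, 179.41506958007812), (20.46672248840332, 10.164681434631348), 15.945395469665527), 93.5)
row through pipe [127 126 129 126 128 128 128 121 108 102 111 115 112 121 127 128 125 129
 128 127 126 128 129 123 114 106 109 114 119 125 128 127 124 127 127 125] [127 124 125 120 101  72  61  63  73  78  93 116 127 128 128 129 126 127
 125 125 118  90  67  63  73  76  93 116 129 126]
col through bar [127 129 127 127 122 105  95 106 112 101  84  75  76  78  81  85 104 121
 127 117  87  62  57  59  66  70  74  75  74  71]
c1 [0.6953 0.1292 0.112 ]
c2 [ 0.6797 -0.1251  0.112 ]
c3 [ 0.4879 -0.1106  0.112 ]
c4 [0.5042 0.1422 0.112 ]
b1 [0.5137 0.0743 0.152 ]
b2 [ 0.507  -0.0395  0.152 ]
bucket [ 0.427  -0.3477  0.12  ] [ 0.4334 -0.3616  0.12  ]
ball (array([0.6226, 0.1608, 0.1647]), np.float64(0.0038070536905553173))
pipe top [ 0.5839 -0.0563  0.146 ] side [ 0.5929 -0.0544  0.146 ]
wood [0.6426 0.0573 0.14  ]
```

View pics/tz.png

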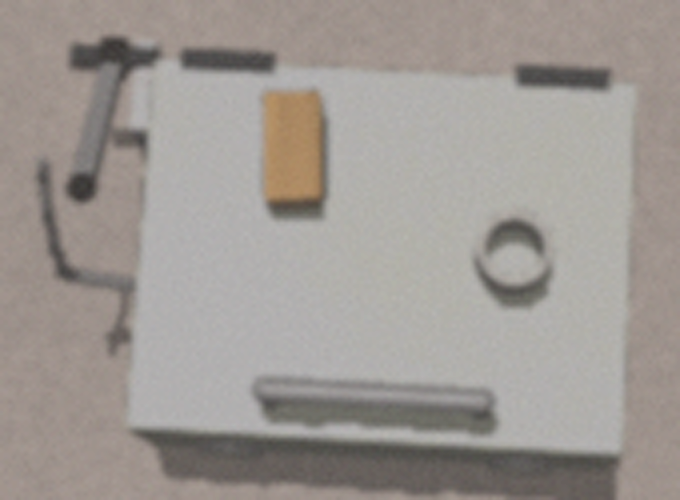

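View pics/sz.png

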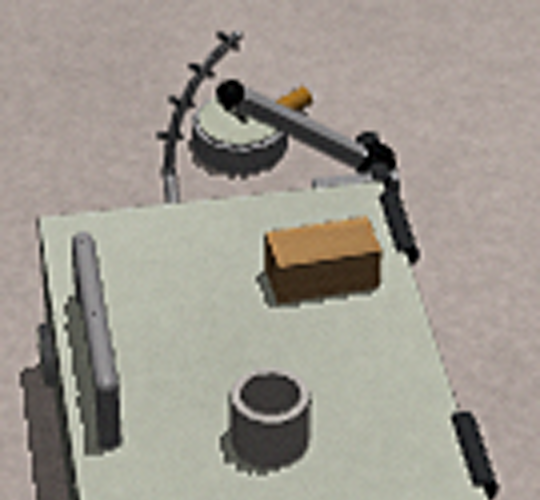

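```bash
python3 - <<'E'
from h import *
tz=lambda x,y:("top",((x+.5)/4-.5+230,(y+.5)/4-.5+165)); sz=lambda x,y:("side",((x+.5)/4-.5+265,(y+.5)/4-.5+160))
P=lambda p,z:plane(*p,z)
c=[P(tz(*p),.112) for p in [(157,62),(634,84),(619,453),(130,431)]]; print("corners",*c,sep="\n")
print("centre",np.mean(c,0),"len",[np.linalg.norm(c[i]-c[(i+1)%4]) for i in range(4)])
x=(c[0]+c[1]-c[2]-c[3]); print("yaw x",np.degrees(np.arctan2(x[1],x[0])));y=(c[0]+c[3]-c[1]-c[2]); print("yaw y",np.degrees(np.arctan2(-y[0],y[1])))
cs=[P(sz(*p),.112) for p in [(380,183),(39,218)]]; print("side corners far-left, near-left",*cs)
b=[P(tz(258,389),.152),P(tz(493,401),.152)]; print("bar",*b,(b[0]+b[1])/2,np.degrees(np.arctan2(*(b[1]-b[0])[:2])))
b=[P(sz(81,236),.156),P(sz(107,385),.156)];print("bar side",*b,(b[0]+b[1])/2)
print("ball",tri(tz(81,187),sz(231,95)))
print("pipe",P(tz(513,253),.146),P(sz(271,398),.146))
print("wood",P(tz(293,147),.14),P(sz(323,242),.14))
w=[P(tz(*p),.14) for p in[(265,92),(320,92),(323,198),(266,202)]];print(*w)
ws=[P(sz(*p),.14) for p in[(265,235),(370,217),(381,248),(278,267)]];print(*ws)
# bucket ellipse
for n,v in(("top",[(459,303),(551,303),(505,257),(505,350)]),("side",[(224,418),(341,418),(283,366),(283,471)])):
    p=np.array([plane(n,q,.12) for q in v]); A=np.c_[2*p[:,:2],np.ones(4)]; s=np.linalg.lstsq(A,(p[:,:2]**2).sum(1),rcond=None)[0]; print("bucket",n,s[:2],np.sqrt(s[2]+s[0]**2+s[1]**2))
E
```

```text
corners
[0.6996 0.1316 0.112 ]
[ 0.6806 -0.1233  0.112 ]
[ 0.4841 -0.1071  0.112 ]
[0.5014 0.1461 0.112 ]
centre [0.5914 0.0118 0.112 ] len [np.float64(0.25565305940065464), np.float64(0.19715669087972126), np.float64(0.2538124287097158), np.float64(0.1987127811747325)]
yaw x -4.4436207200389495
yaw y -4.08304394906347
side corners far-left, near-left [0.7038 0.1301 0.112 ] [0.5073 0.1459 0.112 ]
bar [0.5171 0.076  0.152 ] [ 0.5083 -0.0413  0.152 ] [0.5127 0.0174 0.152 ] -175.7098719365723
bar side [0.52   0.0729 0.156 ] [ 0.5114 -0.0419  0.156 ] [0.5157 0.0155 0.156 ]
ball (array([0.6217, 0.163 , 0.165 ]), np.float64(0.0036814434836829053))
pipe [ 0.5842 -0.054   0.146 ] [ 0.5902 -0.0599  0.146 ]
wood [0.6439 0.0575 0.14  ] [0.6487 0.0557 0.14  ]
[0.6737 0.0717 0.14  ] [0.6729 0.043  0.14  ] [0.6166 0.0424 0.14  ] [0.6152 0.0718 0.14  ]
[0.6197 0.0688 0.14  ] [0.6791 0.0699 0.14  ] [0.6776 0.0435 0.14  ] [0.62   0.0416 0.14  ]
bucket top [ 0.4275 -0.3476] 0.09297855302416373
bucket side [ 0.4339 -0.3555] 0.0915758984920259
```

>>> drive_tool:
  motion:
    - [[0, 0, -0.8], [-1, -0.6, -0.2], 0]
    - [[0, 0, -1.6], [-2.2, -1.4, -0.4], 0]
    - [[0, 0, -2.4], [-3.4, -2.2, -0.6], 0]
    - [[0, 0, -3.22], [-4.6, -3, -0.6], 0]
    - [[0, 0, -3.22], [-5.8, -3.8, -0.6], 0]
    - [[0, 0, -3.22], [-7, -4.6, -0.6], 0]
    - [[0, 0, -3.22], [-8.2, -5.4, -0.6], 0]
    - [[0, 0, -3.22], [-9.4, -6.2, -0.6], 0]
    - [[0, 0, -3.22], [-10.6, -7, -0.6], 0]
    - [[0, 0, -3.22], [-11.8, -7.8, -0.6], 0]
    - [[0, 0, -3.22], [-13, -8.6, -0.6], 0]
    - [[0, 0, -3.22], [-13.8, -9, -0.6], 0]
  grip_force: 40

```text
time: 1.1
tool_pos: [0.5157, 0.2207, 0.249]
eef_rot: [-180.0, -0.0, 180.0]
force: [-0.3, 0.8, -0.7]
width: 0.998
finger_force: 0.0
```

>>> drive_tool:
  motion:
    - [[0, 0, 0], [-0.8, -1, 0], 0]
    - [[0, 0, 0], [-1.6, -2, 0.2], 0]
    - [[0, 0, 0], [-2.4, -3, 0.6], 0]
    - [[0, 0, 0], [-3.2, -4, 1], 0]
    - [[0, 0, 0], [-4, -5, 1.4], 0]
    - [[0, 0, 0], [-4.33, -5.48, 1.8], 0]
    - [[0, 0, 0], [-4.33, -5.48, 1.97], 0]
    - [[0, 0, 0], [-4.33, -5.48, 1.97], 0]

```text
time: 1.77
tool_pos: [0.644, 0.0577, 0.1875]
eef_rot: [180.0, -0.3, 179.9]
force: [-1.0, 0.6, -0.5]
width: 0.996
finger_force: 0.0
```

```bash
cat >> h.py <<'E'
def wT():
    s=get_state(); T=np.eye(4); T[:3,:3]=R.from_euler("xyz",s["eef_rot"],degrees=True).as_matrix(); T[:3,3]=s["tool_pos"]
    return T@camera_info("wrist")["mount"]
E
python3 - <<'E'
from h import *
T=wT(); im=camera("wrist"); cv2.imwrite("pics/w1.png",im[...,::-1]); np.save("w1.npy",T)
h=cv2.cvtColor(im,cv2.COLOR_RGB2HSV)
m=cv2.inRange(h,(5,100,60),(25,255,255))
for c in cv2.findContours(m,cv2.RETR_EXTERNAL,cv2.CHAIN_APPROX_NONE)[0]:
    if cv2.contourArea(c)>100:
        r=cv2.minAreaRect(c); print(r); print(*[plane("wrist",p,.14,T) for p in cv2.boxPoints(r)],plane("wrist",r[0],.14,T))
print(get_state()["tool_pos"])
E
```

```text
((633.0, 287.0), (24.0, 12.0), 90.0)
[0.6492 0.2253 0.14  ] [0.6492 0.232  0.14  ] [0.6635 0.2351 0.14  ] [0.6635 0.2284 0.14  ] [0.6563 0.2302 0.14  ]
((321.5, 268.5), (97.0, 53.0), 90.0)
[0.6179 0.0429 0.14  ] [0.6179 0.071  0.14  ] [0.6743 0.0719 0.14  ] [0.6742 0.0417 0.14  ] [0.645  0.0569 0.14  ]
[0.6441 0.0586 0.1889]
```

View pics/w1.png

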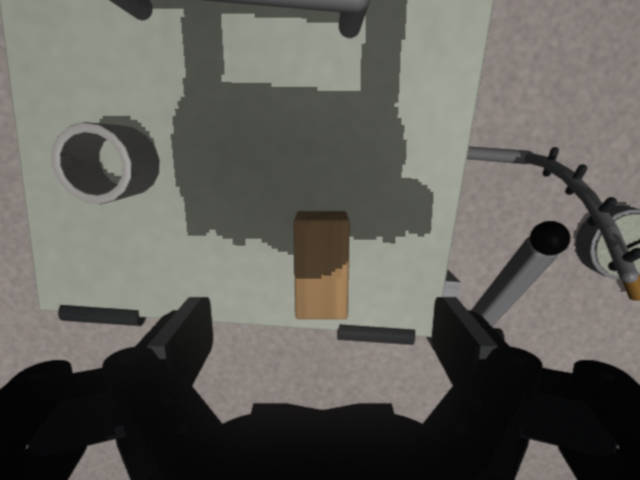

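The picture shows the wood's top face spanning (295–349, 220–318) and centred between the open fingers. The pipe rim is at (92,162) and the arm ball at (549,238). All of this agrees with the fixed cameras, so I descend on the wood.

>>> drive_tool:
  motion:
    - [[0, 0, 0], [0, 0, 0.8], 0]
    - [[0, 0, 0], [0, 0, 1.5], 0]
    - [[0, 0, 0], [0, 0, 2], 0]
    - [[0, 0, 0], [0, 0, 2.3], 0]
    - [[0, 0, 0], [0, 0, 2.42], 0]
    - [[0, 0, 0], [0, 0, 2.42], 100]
    - [[0, 0, 0], [0, 0, 2.42], 180]
    - [[0, 0, 0], [0, 0, 2.42], 220]
    - [[0, 0, 0], [0, 0, 2.42], 220]
    - [[0, 0, 0], [0, 0, 2.42], 220]
    - [[0, 0, 0], [0, 0, 2.42], 220]

```text
time: 2.73
tool_pos: [0.6458, 0.0582, 0.1189]
eef_rot: [-180.0, 0.1, 180.0]
force: [-0.7, -0.4, 4.1]
width: 0.344
finger_force: 41.9
```

```bash
python3 - <<'E'
from h import *
s=get_state(); print(s["tool_pos"],s["width"]*85,s["finger_force"],s["force"])
T=np.load("w1.npy"); print("pipe",plane("wrist",(92,162),.146,T))
tz=lambda x,y:("top",((x+.5)/4-.5+230,(y+.5)/4-.5+165)); sz=lambda x,y:("side",((x+.5)/4-.5+265,(y+.5)/4-.5+160))
print("ball w-top",tri(("wrist",(549,238),T),tz(81,187)),"w-side",tri(("wrist",(549,238),T),sz(231,95)))
E
```

```text
[0.6458 0.0582 0.1189] 29.264994995506676 41.870554089546204 [-0.718  -0.3875  4.1213]
pipe [ 0.5872 -0.056   0.146 ]
ball w-top (array([0.6206, 0.163 , 0.1651]), np.float64(0.001508782489725077)) w-side (array([0.6225, 0.1632, 0.165 ]), np.float64(0.0021721061467357004))
```

>>> drive_tool:
  motion:
    - [[0, 0, 0], [0, 0, -0.6], 220]
    - [[0, 0, 0], [0, 0, -1.5], 220]
    - [[0, 0, 0], [0, 0, -2.5], 220]
    - [[0, 0, 0], [0.3, -0.7, -3.4], 220]
    - [[0, 0, 0], [0.8, -1.5, -4.1], 220]
    - [[0, 0, 0], [1.3, -2.5, -4.4], 220]
    - [[0, 0, 0], [1.9, -3.6, -4.4], 220]
    - [[0, 0, 0], [2.5, -4.7, -4.4], 220]
    - [[0, 0, 0], [3.1, -5.8, -4.4], 220]
    - [[0, 0, 0], [3.7, -6.9, -4.4], 220]
    - [[0, 0, 0], [4.2, -7.9, -4.4], 220]
    - [[0, 0, 0], [4.6, -8.6, -4.4], 220]

```text
time: 3.73
tool_pos: [0.5055, -0.2019, 0.2496]
eef_rot: [-180.0, -0.0, 179.9]
force: [-0.9, 0.1, -0.3]
width: 0.346
finger_force: 41.4
```

>>> drive_tool:
  motion:
    - [[0, 0, 0], [0.5, -1, 0], 220]
    - [[0, 0, 0], [1, -2, 0], 220]
    - [[0, 0, 0], [1.6, -3, 0], 220]
    - [[0, 0, 0], [2.1, -4, 0.2], 220]
    - [[0, 0, 0], [2.5, -4.7, 0.8], 220]
    - [[0, 0, 0], [2.6, -5, 1.7], 220]
    - [[0, 0, 0], [2.6, -5, 2.8], 220]
    - [[0, 0, 0], [2.6, -5, 3.9], 220]
    - [[0, 0, 0], [2.6, -5, 4.8], 220]
    - [[0, 0, 0], [2.6, -5, 5.2], 220]
    - [[0, 0, 0], [2.6, -5, 5.2], 220]
    - [[0, 0, 0], [2.6, -5, 5.2], 220]

```text
time: 4.73
tool_pos: [0.4291, -0.3498, 0.0941]
eef_rot: [-180.0, 0.0, 180.0]
force: [-0.1, -0.3, 0.1]
width: 0.341
finger_force: 41.4
```

>>> drive_tool:
  motion:
    - [[0, 0, 0], [0, 0, 0], 100]
    - [[0, 0, 0], [0, 0, 0], 60]
    - [[0, 0, 0], [0, 0, 0], 60]
    - [[0, 0, 0], [0, 0, 0], 60]
    - [[0, 0, 0], [0, 0, -1], 60]
    - [[0, 0, 0], [0, 0, -2.2], 60]
    - [[0, 0, 0], [0, 0, -3.4], 60]
    - [[0, 0, 0], [0, 0, -4.5], 60]
    - [[0, 0, 0], [-0.3, 0.6, -5.2], 40]
    - [[0, 0, 0], [-0.8, 1.5, -5.3], 0]
    - [[0, 0, 0], [-1.3, 2.5, -5.3], 0]
    - [[0, 0, 0], [-1.6, 3, -5.3], 0]

```text
time: 5.73
tool_pos: [0.4781, -0.2575, 0.2543]
eef_rot: [-179.9, 0.1, -180.0]
force: [0.2, -0.6, -0.0]
width: 1.0
finger_force: 0.0
```

```bash
python3 - <<'E'
from h import *
print(get_state()["tool_pos"],get_state()["width"])
im=camera("side"); h=cv2.cvtColor(im,cv2.COLOR_RGB2HSV); m=cv2.inRange(h,(5,100,40),(25,255,255))
for c in cv2.findContours(m,cv2.RETR_EXTERNAL,cv2.CHAIN_APPROX_NONE)[0]:
    if cv2.contourArea(c)>30: print(cv2.minAreaRect(c))
E
```

```text
[ 0.4781 -0.2575  0.2543] 1.0004614342994427
((280.42071533203125, 442.2134094238281), (23.31041717529297, 35.41010665893555), 69.77513122558594)
((519.1231079101562, 228.2800750732422), (387.0205078125, 43.786136627197266), 47.0411262512207)
```

The wood is inside the bucket, at side-view pixel (280,442). The pipe is next.

>>> drive_tool:
  motion:
    - [[0, 0, 0], [-0.5, 0.9, 0], 0]
    - [[0, 0, 0], [-1.1, 2, 0], 0]
    - [[0, 0, 0], [-1.7, 3.1, 0], 0]
    - [[0, 0, 0], [-2.3, 4.2, 0], 0]
    - [[0, 0, 0], [-2.9, 5.3, 0], 0]
    - [[0, 0, 0], [-3.4, 6.2, 0.3], 0]
    - [[0, 0, 0], [-3.63, 6.65, 0.9], 0]
    - [[0, 0, 0], [-3.63, 6.7, 1.7], 0]
    - [[0, 0, 0], [-3.63, 6.7, 2.5], 0]
    - [[0, 0, 0], [-3.63, 6.7, 2.5], 0]

```text
time: 6.62
tool_pos: [0.5829, -0.0576, 0.1725]
eef_rot: [179.9, -0.5, -180.0]
force: [-0.4, 0.0, -1.4]
width: 1.001
finger_force: 0.0
```

>>> drive_tool:
  motion:
    - [[0, 0, 0], [0, 0, 0.7], 0]
    - [[0, 0, 0], [0, 0, 1.4], 0]
    - [[0, 0, 0], [0, 0, 1.8], 0]
    - [[0, 0, 0], [0, 0, 2.05], 0]
    - [[0, 0, 0], [0, 0, 2.05], 100]
    - [[0, 0, 0], [0, 0, 2.05], 180]
    - [[0, 0, 0], [0, 0, 2.05], 200]
    - [[0, 0, 0], [0, 0, 2.05], 200]
    - [[0, 0, 0], [0, 0, 2.05], 200]
    - [[0, 0, 0], [0, 0, 2.05], 200]

```text
time: 7.45
tool_pos: [0.5869, -0.059, 0.1177]
eef_rot: [-180.0, 0.1, 180.0]
force: [-1.3, 0.5, 4.6]
width: 0.448
finger_force: 43.3
```

>>> drive_tool:
  motion:
    - [[0, 0, 0], [0, 0, -0.6], 200]
    - [[0, 0, 0], [0, 0, -1.5], 200]
    - [[0, 0, 0], [0, 0, -2.5], 200]
    - [[0, 0, 0], [0.3, -0.6, -3.5], 200]
    - [[0, 0, 0], [0.8, -1.5, -4.2], 200]
    - [[0, 0, 0], [1.3, -2.5, -4.5], 200]
    - [[0, 0, 0], [1.9, -3.6, -4.5], 200]
    - [[0, 0, 0], [2.5, -4.7, -4.5], 200]
    - [[0, 0, 0], [3.1, -5.8, -4.5], 200]
    - [[0, 0, 0], [3.7, -6.9, -4.5], 200]
    - [[0, 0, 0], [4.3, -8, -4.5], 200]
    - [[0, 0, 0], [4.7, -8.8, -4.5], 200]

```text
time: 8.45
tool_pos: [0.443, -0.3248, 0.2511]
eef_rot: [-180.0, -0.0, 179.9]
force: [-1.0, 0.7, -0.1]
width: 0.449
finger_force: 42.8
```

>>> drive_tool:
  motion:
    - [[0, 0, 0], [0.4, -0.7, 0.2], 200]
    - [[0, 0, 0], [0.5, -0.95, 0.9], 200]
    - [[0, 0, 0], [0.5, -0.95, 2], 200]
    - [[0, 0, 0], [0.5, -0.95, 3.1], 200]
    - [[0, 0, 0], [0.5, -0.95, 4.2], 200]
    - [[0, 0, 0], [0.5, -0.95, 4.6], 200]
    - [[0, 0, 0], [0.5, -0.95, 4.6], 200]
    - [[0, 0, 0], [0.5, -0.95, 4.6], 100]
    - [[0, 0, 0], [0.5, -0.95, 4.6], 60]
    - [[0, 0, 0], [0.5, -0.95, 4.6], 60]
    - [[0, 0, 0], [0.5, -0.95, 4.6], 60]

```text
time: 9.37
tool_pos: [0.4308, -0.3522, 0.1153]
eef_rot: [-179.8, 0.1, 180.0]
force: [-0.1, -0.0, 0.7]
width: 0.763
finger_force: 0.0
```

>>> drive_tool:
  motion:
    - [[0, 0, 0], [0, 0, -1], 60]
    - [[0, 0, 0], [0, 0, -2.2], 60]
    - [[0, 0, 0], [0, 0, -3.4], 60]
    - [[0, 0, 0], [0, 0, -4.5], 40]
    - [[0, 0, 1], [0, 0, -5.3], 0]
    - [[0, 0, 2], [0, 0, -5.5], 0]
    - [[0, 0, 3], [0, 0, -5.5], 0]
    - [[0, 0, 4], [0, 0, -5.5], 0]
    - [[0, 0, 5], [0, 0, -5.5], 0]
    - [[0, 0, 6], [0, 0, -5.5], 0]
    - [[0, 0, 7], [0, 0, -5.5], 0]
    - [[0, 0, 7.7], [0, 0, -5.5], 0]

```text
time: 10.37
tool_pos: [0.43, -0.3513, 0.2794]
eef_rot: [-180.0, 0.1, 133.5]
force: [0.3, -0.5, 0.4]
width: 1.006
finger_force: 0.0
```

```bash
python3 - <<'E'
from h import *
a=camera("side"); b=camera("top")
o=np.hstack([cv2.resize(a[330:480,190:450],None,fx=1.5,fy=1.5),cv2.resize(b[165:315,380:620],None,fx=1.5,fy=1.5)])[...,::-1]
o2=np.hstack([a[130:340,250:430],b[160:370,120:400]])[...,::-1]
w=max(o.shape[1],o2.shape[1]); p=lambda i:np.pad(i,((0,0),(0,w-i.shape[1]),(0,0)))
cv2.imwrite("pics/b1.png",np.vstack([p(o),p(o2)]))
E
```

```text
(no output)
```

View pics/b1.png

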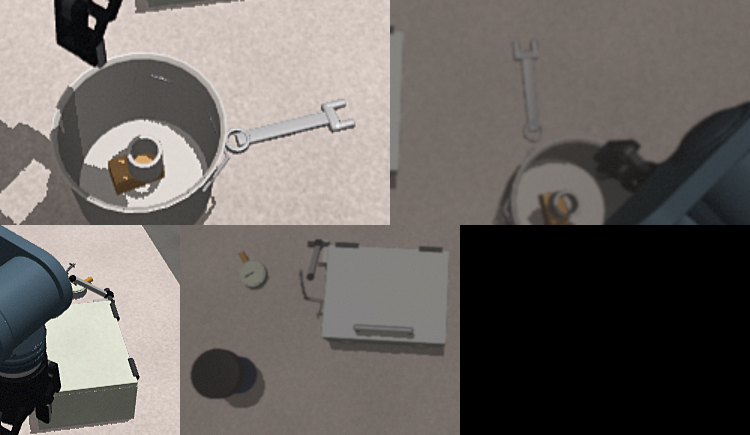

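The pipe lies on the wood inside the bucket (composite at about (140,160)), the cover is clear and the set arm is unchanged. Next I turn the tool and go above the bar.

>>> drive_tool:
  motion:
    - [[0, 0, 0.8], [0.4, 0.6, 0], 0]
    - [[0, 0, 1.6], [1, 1.5, 0], 0]
    - [[0, 0, 2.4], [1.65, 2.5, 0], 0]
    - [[0, 0, 3.2], [2.3, 3.5, 0], 0]
    - [[0, 0, 4], [2.95, 4.5, 0], 0]
    - [[0, 0, 4.8], [3.6, 5.5, 0], 0]
    - [[0, 0, 5.6], [4.25, 6.5, 0.2], 0]
    - [[0, 0, 6.4], [4.9, 7.5, 0.4], 0]
    - [[0, 0, 7.2], [5.6, 8.5, 0.6], 0]
    - [[0, 0, 8.02], [6.2, 9.5, 0.8], 0]
    - [[0, 0, 8.02], [6.75, 10.3, 1], 0]
    - [[0, 0, 8.02], [6.9, 10.5, 1], 0]

```text
time: 11.47
tool_pos: [0.5138, 0.0199, 0.2475]
eef_rot: [-179.9, -0.1, 86.0]
force: [-0.4, -0.4, -0.3]
width: 1.003
finger_force: 0.0
```

>>> drive_tool:
  motion:
    - [[0, 0, 0], [0, 0, 0], 0]
    - [[0, 0, 0], [0, 0, 0], 0]

```text
time: 11.63
tool_pos: [0.5143, 0.016, 0.2488]
eef_rot: [179.9, 0.0, 85.8]
force: [0.4, 0.2, -0.7]
width: 0.998
finger_force: 0.0
```

```bash
python3 - <<'E'
from h import *
T=wT(); im=camera("wrist"); cv2.imwrite("pics/w2.png",im[...,::-1]); np.save("w2.npy",T)
s=get_state(); print(s["tool_pos"],s["eef_rot"],s["qpos"])
P=np.linalg.inv(T)@np.array([.6215,.163,.165,1]); f=240/np.tan(np.radians(camera_info("wrist")["vfov"]/2)); print("ball expected",P[:2]/P[2]*f+[322,240])
E
```

```text
[0.5143 0.0154 0.2488] [179.9336   0.0363  85.6634] [-10.9149  -5.3286 107.906   -0.0292  77.3526  -6.5719]
ball expected [503.3139 -33.7302]
```

View pics/w2.png

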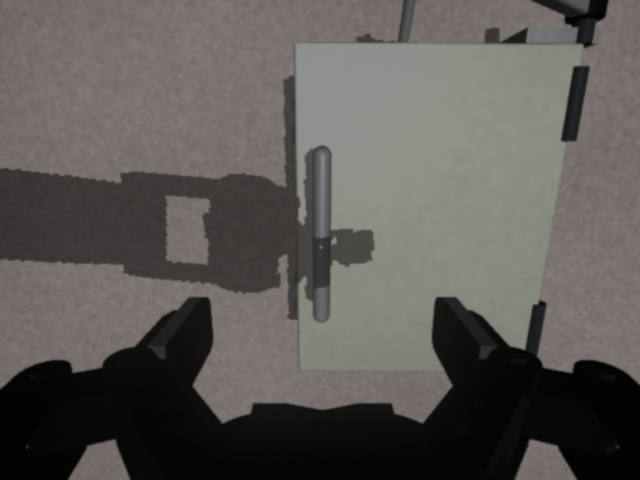

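The bar runs along column ≈321.5, rows 147–321, so it is centred and parallel to the finger axis. Next I descend and grip it.

>>> drive_tool:
  motion:
    - [[0, 0, 0], [0, 0, 0.7], 0]
    - [[0, 0, 0], [0, 0, 1.6], 0]
    - [[0, 0, 0], [0, 0, 2.5], 0]
    - [[0, 0, 0], [0, 0, 3.2], 0]
    - [[0, 0, 0], [0, 0, 3.7], 0]
    - [[0, 0, 0], [0, 0, 3.87], 0]
    - [[0, 0, 0], [0, 0, 3.87], 100]
    - [[0, 0, 0], [0, 0, 3.87], 160]
    - [[0, 0, 0], [0, 0, 3.87], 200]
    - [[0, 0, 0], [0, 0, 3.87], 240]
    - [[0, 0, 0], [0, 0, 3.87], 240]
    - [[0, 0, 0], [0, 0, 3.87], 240]
  grip_force: 60

```text
time: 12.68
tool_pos: [0.5143, 0.0162, 0.1328]
eef_rot: [180.0, 0.0, 85.7]
force: [-9.1, 1.4, 4.4]
width: 0.147
finger_force: 6.5
```

>>> drive_tool:
  motion:
    - [[0, 0, 0], [0, 0, 0], 255]
    - [[0, 0, 0], [0, 0, 0], 255]
    - [[0, 0, 0], [0, 0, 0], 255]
    - [[0, 0, 0], [0, 0, 0], 255]

```text
time: 13.02
tool_pos: [0.5138, 0.0163, 0.1324]
eef_rot: [-179.9, 0.0, 85.7]
force: [-4.6, -0.6, 6.2]
width: 0.115
finger_force: 58.5
```

```bash
python3 - <<'E'
from h import *
s=get_state(); print(s["tool_pos"],s["eef_rot"],s["width"]*85,s["force"],s["ft_torque"],s["finger_force"])
# arc offsets: bar rel hinge (-.180,.052 above hinge axis) ; shifts in box x,z as cover angle grows -> tool y, -tool z (30mm units)
r=np.hypot(.18,.052); b=np.arctan2(.052,.18)
for a in np.arange(0,.75,.05): print(round(a,2),(.18-r*np.cos(b+a))/.03, -(r*np.sin(b+a)-.052)/.03)
E
```

```text
[0.5138 0.0163 0.1324] [-179.9403    0.0172   85.6601] 9.80490522365346 [-4.5549 -0.6008  6.1526] [-0.1073  0.7679 -0.0626] 58.50810348987579
0.0 0.0 -0.0
0.05 0.09412899769937848 -0.2977088003086779
0.1 0.20301959718634818 -0.5903410530295465
0.15 0.3263996286713191 -0.8771653299307349
0.2 0.4639607063306572 -1.1574647196951864
0.25 0.6153589991106378 -1.4305386198255885
0.3 0.7802160901260199 -1.6957044877857543
0.35 0.9581199225051759 -1.9522995470014977
0.4 1.1486258293176843 -2.199682443456904
0.45 1.3512576450100715 -2.437234848745355
0.5 1.5655088955717156 -2.6643630055685312
0.55 1.7908440644561088 -2.880499211820432
0.6 2.026699931093325 -3.085103239546988
0.65 2.272486978648134 -3.2776636852346006
0.7 2.5275908675050673 -3.4576992480525925
```

>>> drive_tool:
  motion:
    - [[0, 0, 0], [0, 0.09, -0.3], 255]
    - [[0, 0, 0], [0, 0.2, -0.59], 255]
    - [[0, 0, 0], [0, 0.33, -0.88], 255]
    - [[0, 0, 0], [0, 0.46, -1.16], 255]
    - [[0, 0, 0], [0, 0.62, -1.43], 255]
    - [[0, 0, 0], [0, 0.78, -1.7], 255]
    - [[0, 0, 0], [0, 0.96, -1.95], 255]
    - [[0, 0, 0], [0, 1.15, -2.2], 255]
    - [[0, 0, 0], [0, 1.35, -2.44], 255]
    - [[0, 0, 0], [0, 1.57, -2.66], 255]
    - [[0, 0, 0], [0, 1.79, -2.88], 255]
    - [[0, 0, 0], [0, 1.79, -2.88], 255]

```text
time: 14.02
tool_pos: [0.5666, 0.0121, 0.2217]
eef_rot: [-179.7, 0.1, 85.7]
force: [-17.9, -1.6, 11.1]
width: 0.116
finger_force: 59.1
```

```bash
python3 - <<'E'
from h import *
s=get_state(); print(s["tool_pos"],s["eef_rot"],s["width"]*85,s["force"],s["finger_force"])
a=camera("side"); b=camera("top");T=wT();np.save("w3.npy",T);w=camera("wrist")
for n,i in(("s3",a),("t3",b),("w3",w)): cv2.imwrite(f"pics/{n}.png",i[...,::-1])
A=cv2.resize(a[140:290,270:400],None,fx=3,fy=3,interpolation=cv2.INTER_CUBIC)
B=cv2.convertScaleAbs(cv2.resize(b[160:310,235:365],None,fx=3,fy=3,interpolation=cv2.INTER_CUBIC),alpha=1.4)
cv2.imwrite("pics/c3.png",np.hstack([A,B])[...,::-1])
E
```

```text
[0.5666 0.0121 0.2217] [-179.6765    0.052    85.6732] 9.854721700889606 [-17.9399  -1.6177  11.0635] 59.10576045513153
```

View pics/c3.png

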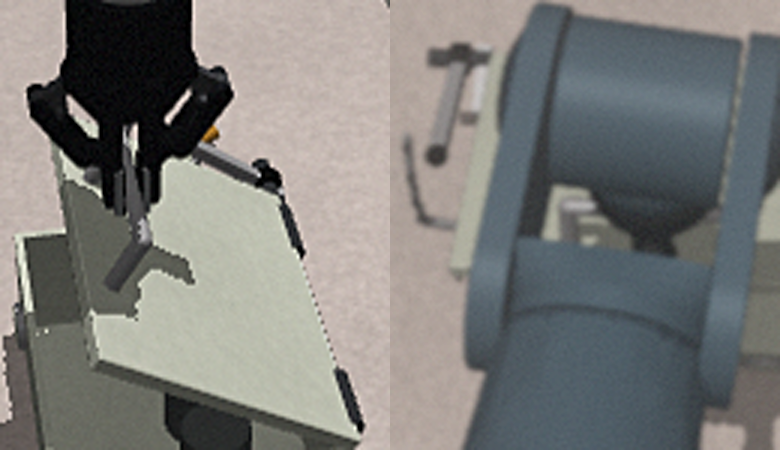

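View pics/w3.png

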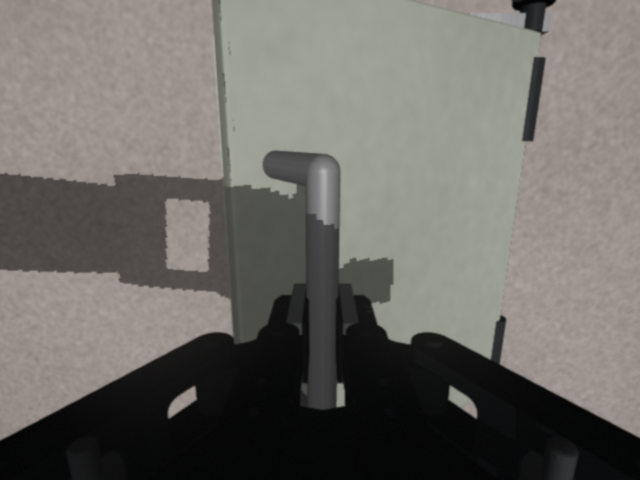

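The composite shows the cover lifted by the bar and unobstructed; the gripper hides the ball in the side view, while the arm bar remains visible. The wrist view shows the bar seated between the pads at column ≈322. Next I measure the set-arm and cover angles in the box frame.

```bash
cat >> h.py <<'E'
def quad(im,box,vmin,k=4):
    x0,y0,x1,y1=box; b,g,r=[im[...,i].astype(int) for i in range(3)]
    m=np.zeros(g.shape,np.uint8); m[y0:y1,x0:x1]=((g-r>=-1)&(g>vmin))[y0:y1,x0:x1]
    m=cv2.morphologyEx(m,cv2.MORPH_OPEN,np.ones((3,3)))
    c=max(cv2.findContours(m,cv2.RETR_EXTERNAL,cv2.CHAIN_APPROX_NONE)[0],key=cv2.contourArea); hull=cv2.convexHull(c)
    for e in np.arange(1,25,.5):
        q=cv2.approxPolyDP(hull,e,True)
        if len(q)<=k: break
    q=q[:,0].astype(float); c=c[:,0].astype(float); L=[]
    for i in range(len(q)):
        p,d=q[i],q[(i+1)%len(q)]-q[i]; l=np.linalg.norm(d); d/=l; w=c-p; t=w@d; n=abs(w@[-d[1],d[0]])
        s=c[(n<2)&(t>.08*l)&(t<.92*l)]
        v=cv2.fitLine(s.astype(np.float32),cv2.DIST_HUBER,0,.01,.01).ravel(); L.append(np.cross([*v[2:],1],[*(v[2:]+v[:2]),1]))
    out=[np.cross(L[i-1],L[i]) for i in range(len(q))]
    return q,np.array([o[:2]/o[2] for o in out])
E
python3 - <<'E'
from h import *
for n,box,v in(("side0",(255,195,410,340),140),("top0",(255,172,400,290),95)):
    im=cv2.imread(f"pics/{n}.png"); q,c=quad(im,box,v); print(n,q.tolist(),c.round(1).tolist())
    print(*[plane(n[:-1],p,.112) for p in c])
im=cv2.imread("pics/s3.png"); q,c=quad(im,(255,150,410,300),140,5); print(q.tolist(),c.round(1).tolist())
E
```

```text
side0 [[359.0, 206.0], [386.0, 286.0], [287.0, 298.0], [275.0, 214.0]] [[358.6, 205.5], [386.4, 286.3], [287.0, 298.2], [274.9, 214.6]]
[0.7014 0.1301 0.112 ] [ 0.6832 -0.1253  0.112 ] [ 0.4876 -0.1099  0.112 ] [0.5081 0.144  0.112 ]
top0 [[314.0, 238.0], [323.0, 241.0], [323.0, 245.0], [318.0, 245.0]] [[312.2, 236.7], [323.0, 242.6], [323.0, 245.0], [318.8, 245.0]]
[0.5741 0.0406 0.112 ] [0.5609 0.0182 0.112 ] [0.5559 0.0183 0.112 ] [0.5561 0.0271 0.112 ]
[[326.0, 193.0], [362.0, 205.0], [388.0, 285.0], [303.0, 259.0], [301.0, 245.0]] [[327.1, 191.7], [362.5, 205.6], [387.7, 285.7], [302.9, 258.5], [302.1, 254.5]]
```

```bash
python3 - <<'E'
from h import *
im=cv2.imread("pics/s3.png")
for u in(305,310,320,335,350,370): print(u,im[245:295,u,1].tolist())
print(*[(v,im[v,292:310,1].tolist()) for v in(238,244,248,252,256,260)],sep="\n")
E
```

```text
305 [205, 194, 191, 190, 191, 190, 193, 194, 194, 193, 192, 191, 193, 196, 195, 122, 68, 71, 74, 81, 114, 106, 112, 108, 105, 108, 103, 105, 107, 103, 105, 103, 105, 103, 107, 108, 108, 107, 106, 103, 107, 106, 106, 108, 107, 109, 107, 102, 105, 102]
310 [207, 197, 193, 190, 192, 189, 193, 189, 188, 190, 194, 194, 193, 198, 194, 196, 170, 74, 71, 71, 74, 78, 110, 102, 109, 106, 103, 106, 106, 108, 107, 108, 108, 109, 107, 107, 102, 106, 105, 110, 101, 106, 106, 105, 102, 104, 103, 109, 106, 103]
320 [187, 189, 191, 190, 191, 189, 194, 193, 190, 193, 191, 187, 192, 193, 193, 193, 192, 193, 198, 176, 84, 73, 69, 69, 81, 108, 106, 105, 101, 100, 107, 107, 105, 109, 110, 107, 109, 108, 111, 108, 107, 108, 109, 107, 105, 108, 104, 106, 104, 103]
335 [189, 194, 193, 192, 193, 190, 190, 194, 186, 189, 192, 189, 189, 190, 189, 189, 189, 191, 193, 189, 187, 190, 192, 194, 162, 62, 69, 76, 70, 29, 33, 47, 44, 41, 43, 42, 43, 43, 43, 47, 46, 48, 44, 45, 43, 31, 27, 33, 23, 33]
350 [188, 188, 191, 186, 189, 187, 190, 189, 190, 191, 190, 185, 187, 190, 187, 183, 188, 190, 187, 188, 192, 189, 189,
[... 224 characters left out ...]
9, 188, 190, 189, 190, 189, 186, 188, 188, 188, 189, 190, 190, 188, 199, 180, 67, 65, 72, 76, 84, 89, 113, 108, 104, 108, 110, 108, 80, 67]
(238, [73, 73, 73, 73, 90, 88, 90, 108, 94, 97, 94, 96, 93, 97, 94, 99, 99, 98])
(244, [77, 77, 72, 72, 69, 99, 79, 135, 221, 212, 108, 113, 114, 112, 117, 115, 116, 114])
(248, [111, 113, 108, 112, 106, 87, 120, 122, 125, 218, 196, 190, 194, 190, 187, 187, 190, 193])
(252, [107, 109, 104, 110, 109, 108, 108, 122, 127, 144, 206, 198, 194, 194, 189, 190, 189, 193])
(256, [106, 108, 111, 109, 107, 112, 105, 136, 118, 126, 120, 202, 192, 191, 190, 192, 189, 192])
(260, [110, 106, 110, 109, 105, 109, 109, 105, 119, 129, 106, 58, 76, 122, 154, 175, 190, 197])
```

```bash
python3 - <<'E'
from h import *
def pose(W):  # fit box frame (2D) to corners: order far+y, far-y, near-y, near+y
    B=np.array([[.1,.13],[.1,-.13],[-.1,-.13],[-.1,.13]]); W=np.array(W)[:,:2]; m=W.mean(0)
    U,_,V=np.linalg.svd(B.T@(W-m)); Q=(U@V).T; print(" centre",m,"yaw",np.degrees(np.arctan2(Q[1,0],Q[0,0])),"res mm",1e3*np.abs((W-m)-B@Q.T).max()); return m,Q
def inbox(n,uv,yb,pz,T=None):
    m,Q=pz; o,d=ray(n,uv,T); o2=Q.T@(o[:2]-m); d2=Q.T@d[:2]; t=(yb-o2[1])/d2[1]; return o2[0]+t*d2[0],o[2]+t*d[2]
def rep(nm,x,z,h): print(nm,"x,z from hinge",x-.1,z-h,"angle",np.arctan2(z-h,.1-x),"r",np.hypot(x-.1,z-h))
ps=pose([plane("side",p,.112) for p in[(358.7,205),(386.9,286.7),(286.6,298.8),(274.4,214.2)]])
tz=lambda x,y:((x+.5)/4-.5+230,(y+.5)/4-.5+165); sz=lambda x,y:((x+.5)/4-.5+265,(y+.5)/4-.5+160)
pt=pose([plane("top",tz(*p),.112) for p in [(157,62),(634,84),(619,453),(130,431)]])
rep("ball side",*inbox("side",sz(231,95),.152,ps),.106)
T=np.load("w1.npy")
rep("ball wrist",*inbox("wrist",(549,238),.152,ps,T),.106)
# ball, constrained r=.105 by each ray: top ray nearly vertical -> x only
o,d=ray("top",tz(81,187))
for z in(.16,.165,.17):
    p=o+d*(z-o[2])/d[2]; print("top ball in top-box frame at z",z,pt[1].T@(p[:2]-pt[0]))
p=tri(("side",sz(231,95)),("top",tz(81,187)))[0]
for q in(ps,pt): print("tri ball box",q[1].T@(p[:2]-q[0]),p[2])
# cover: front -y corner top face: local (-.2,.012) about hinge at z=.1
x,z=inbox("side",(303.0,259.3),-.13,ps); rep("cover corner",x,z,.1); print("cover angle",np.arctan2(z-.1,.1-x)-np.arctan2(.012,.2),"r expected",np.hypot(.2,.012))
x,z=inbox("side",(286.6,298.8),-.13,ps); print("closed corner check",x,z)
E
```

```text
centre [0.595  0.0099] yaw -4.279833436065433 res mm 2.368388145215672
 centre [0.5914 0.0118] yaw -4.217937220444689 res mm 3.349155861910258
ball side x,z from hinge -0.08333762464073849 0.06138063254606284 angle 0.634824206331061 r 0.10350237549213744
ball wrist x,z from hinge -0.08594000449738821 0.06313874231142376 angle 0.6336265632375261 r 0.10664044801893642
top ball in top-box frame at z 0.16 [0.0183 0.1539]
top ball in top-box frame at z 0.165 [0.0173 0.1529]
top ball in top-box frame at z 0.17 [0.0162 0.152 ]
tri ball box [0.0153 0.1546] 0.16504627132317878
tri ball box [0.0191 0.153 ] 0.16504627132317878
cover corner x,z from hinge -0.1646141405535344 0.11398936936030654 angle 0.6056503327521185 r 0.2002283486355995
cover angle 0.5457221776309107 r expected 0.2003596765818911
closed corner check -0.09914972906814072 0.11310832264385373
```

>>> drive_tool:
  motion:
    - [[0, 0, 0], [0, 0.06, -0.08], 255]
    - [[0, 0, 0], [0, 0.14, -0.16], 255]
    - [[0, 0, 0], [0, 0.22, -0.24], 255]
    - [[0, 0, 0], [0, 0.3, -0.32], 255]
    - [[0, 0, 0], [0, 0.36, -0.37], 255]
    - [[0, 0, 0], [0, 0.36, -0.37], 255]
    - [[0, 0, 0], [0, 0.36, -0.37], 255]
    - [[0, 0, 0], [0, 0.36, -0.37], 255]

```text
time: 14.83
tool_pos: [0.577, 0.0113, 0.2312]
eef_rot: [-179.7, 0.1, 85.7]
force: [-13.2, -1.1, 4.6]
width: 0.112
finger_force: 58.8
```

```bash
python3 - <<'E'
from h import *
s=get_state(); print(s["tool_pos"],s["eef_rot"],s["width"]*85,s["force"],s["finger_force"])
a=camera("side")[...,::-1]; cv2.imwrite("pics/s4.png",a)
g=a[...,1].astype(float)
# bottom edge of the top face: columns; front edge: rows (subpixel half-level crossing)
def cross(p,lev): 
    i=np.where((p[:-1]>lev)&(p[1:]<=lev))[0]; return i[0]+(p[i[0]]-lev)/(p[i[0]]-p[i[0]+1]) if len(i) else np.nan
E=[(u,235+cross(g[235:300,u],130)) for u in range(316,380,4)]
F=[(v,325-cross(g[v,325:290:-1],160)) for v in range(238,256,2)]
print(np.round(E,1).tolist(),np.round(F,1).tolist())
b=camera("top")[...,::-1]; T=wT(); w=camera("wrist")[...,::-1]; cv2.imwrite("pics/t4.png",b);cv2.imwrite("pics/w4.png",w); np.save("w4.npy",T)
# set arm unchanged? compare patch with start
for n,now,roi in(("top0",b,(235,170,266,225)),):
    o=cv2.imread(f"pics/{n}.png"); x0,y0,x1,y1=roi; print("phase shift px",cv2.phaseCorrelate(o[y0:y1,x0:x1,1].astype(np.float32),now[y0:y1,x0:x1,1].astype(np.float32)))
E
```

```text
[0.577  0.0113 0.2312] [-179.7289    0.0549   85.6669] 9.557913268968818 [-13.2456  -1.1401   4.598 ] 58.82148027420044
[[316.0, 257.3], [320.0, 237.7], [324.0, 260.4], [328.0, 262.1], [332.0, 263.5], [336.0, 265.2], [340.0, 266.8], [344.0, 268.3], [348.0, 270.1], [352.0, 271.5], [356.0, 273.2], [360.0, 274.8], [364.0, 276.3], [368.0, 278.1], [372.0, 279.5], [376.0, 281.2]] [[238.0, 320.6], [240.0, 320.7], [242.0, 319.6], [244.0, 305.1], [246.0, 305.3], [248.0, 305.6], [250.0, 306.2], [252.0, 306.3], [254.0, 308.7]]
phase shift px ((0.0017269140117033288, -0.004602870457190988), 0.9724369076391061)
```

```bash
python3 - <<'E'
from h import *
m=np.array([.595,.0099]); y=np.radians(-4.28); Q=np.array([[np.cos(y),-np.sin(y)],[np.sin(y),np.cos(y)]])
def inbox(n,uv,yb,T=None):
    o,d=ray(n,uv,T); o2=Q.T@(o[:2]-m); d2=Q.T@d[:2]; t=(yb-o2[1])/d2[1]; return o2[0]+t*d2[0],o[2]+t*d[2]
x,z=inbox("side",(306.7,253.6),-.13); print("cover",np.arctan2(z-.1,.1-x)-np.arctan2(.012,.2),np.hypot(x-.1,z-.1))
# dark ball centroids
s=cv2.imread("pics/side0.png"); w=cv2.imread("pics/w1.png")
for n,im,(u,v),r,T in(("side",s,(322,184),7,None),("wrist",w,(549,238),26,np.load("w1.npy"))):
    k=(im.max(2)<45).astype(np.uint8); q=np.zeros_like(k); q[v-r:v+r,u-r:u+r]=k[v-r:v+r,u-r:u+r]
    c=max(cv2.findContours(q,cv2.RETR_EXTERNAL,cv2.CHAIN_APPROX_NONE)[0],key=cv2.contourArea); (cx,cy),rad=cv2.minEnclosingCircle(c)
    x,z=inbox(n,(cx,cy),.152,T); print(n,cx,cy,rad,"angle",np.arctan2(z-.106,.1-x),"r",np.hypot(.1-x,z-.106))
a=cv2.imread("pics/s4.png"); ww=cv2.imread("pics/w4.png")
A=cv2.resize(a[150:290,280:400],None,fx=4,fy=4,interpolation=cv2.INTER_CUBIC); cv2.imwrite("pics/c4.png",A)
E
```

```text
cover 0.6189717124318269 0.20253736218029272
side 322.23077392578125 183.46153259277344 3.546072006225586 angle 0.6313216110131872 r 0.10370431564500013
wrist 544.7857055664062 246.2142791748047 27.502418518066406 angle 0.6464783386969545 r 0.1022851595133178
```

View pics/c4.png

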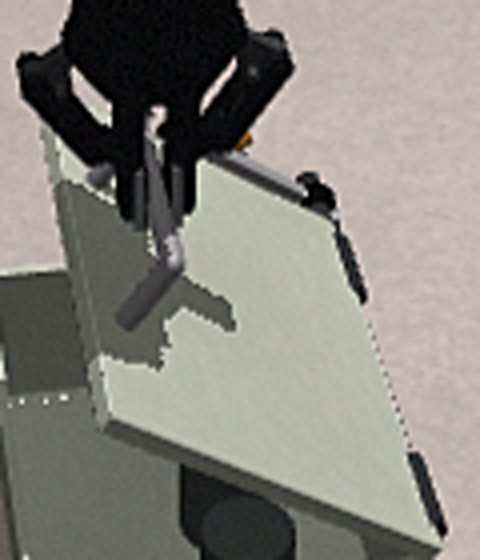

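The set arm emerges parallel along the cover's far edge, at (240–300, 160–195). The cover measures ≈0.62 rad and the arm ≈0.63 rad, so I make a tiny final nudge.

>>> drive_tool:
  motion:
    - [[0, 0, 0], [0, 0.03, -0.02], 255]
    - [[0, 0, 0], [0, 0.05, -0.04], 255]
    - [[0, 0, 0], [0, 0.05, -0.04], 255]
    - [[0, 0, 0], [0, 0.05, -0.04], 255]
    - [[0, 0, 0], [0, 0.05, -0.04], 255]
    - [[0, 0, 0], [0, 0.05, -0.04], 255]

```text
time: 15.48
tool_pos: [0.5783, 0.0111, 0.2323]
eef_rot: [-179.7, 0.1, 85.7]
force: [-13.0, -1.1, 4.9]
width: 0.117
finger_force: 58.7
```

```bash
python3 - <<'E'
from h import *
s=get_state(); print(s["tool_pos"],s["force"],s["finger_force"],s["time"])
print(hand_in())
E
```

```text
[0.5783 0.0111 0.2323] [-13.0064  -1.0833   4.8643] 58.709635734558105 15.4833
the job is handed in; nothing more can be done
None
```

Job handed in at 15.5 s, verdict not shown: both offcuts are in the bucket, and the gripper is holding the cover at about 0.63 rad (0.62 measured before a last small nudge), in line with the set arm, which measured 0.63 rad and has not moved.

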